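# Start the clock-parts cleaner

## Task

Start the parts cleaner: with the fingertips, switch the black rocker on by pushing down its raised, white-marked end, then press the blue key fully home, then the green key fully home, in that order. Do not press the red key, and leave the lid and everything else standing on the machine and the bench where it is: nothing is to be picked up.

Things in the scene. Friction and masses are not known exactly. Their poses are not given: they have to be found in the camera images.
- cleaner: the parts cleaner, a fixed white casing 320 mm square. Origin on the bench under it, -x side towards the robot, z up. Its front (x -160 to +10 mm) is a flat control deck 100 mm high; behind (x +10 to +160) the tank is 130 mm high. The rocker and the red, blue and green keys stand in a row on the deck at x -60 mm, y -108, -36, 36 and 108 mm; which is where changes.
- rocker_press (a point): where to push the power rocker, a black V-shaped rocker 53 mm long (along the cleaner's x), 30 mm wide, in a grey 62 x 42 x 12 mm frame on the deck: the middle of the white mark on its far half (towards the tank). Off, that half stands up 25 degrees, this point 30 mm above the deck and 14.5 mm beyond the pivot; on, it lies level, the point 23 mm above the deck, 18.5 mm beyond the pivot.
- rocker (a joint): rocker angle in rad: 0 = off (far half raised), 0.44 = on (far half level). No spring: about 3 N at the mark moves it and it stays where it is left.
- blue_key_top (a point): the blue push key: a round blue cap 30 mm across in a black bezel 44 mm across and 12 mm tall on the deck. This point is the centre of the cap's top face, 24 mm above the deck when up and 16 mm when pressed home; it moves with the cap.
- green_key_top (a point): the green push key: a round green cap 30 mm across in a black bezel 44 mm across and 12 mm tall on the deck. This point is the centre of the cap's top face, 24 mm above the deck when up and 16 mm when pressed home; it moves with the cap.
- red_key_top (a point): the red push key: a round red cap 30 mm across in a black bezel 44 mm across and 12 mm tall on the deck. This point is the centre of the cap's top face, 24 mm above the deck when up and 16 mm when pressed home; it moves with the cap.
- blue_key (a joint): travel of the blue key in m: 0 = up, 0.008 = pressed fully home (straight down). No spring: it resists with about 3 N and stays where it is left, so it cannot be undone by pressing.
- green_key (a joint): travel of the green key in m: 0 = up, 0.008 = pressed fully home (straight down). No spring: it resists with about 3 N and stays where it is left, so it cannot be undone by pressing.
- red_key (a joint): travel of the red key in m: 0 = up, 0.008 = pressed fully home (straight down). No spring: it resists with about 3 N and stays where it is left, so it cannot be undone by pressing.
- lid: loose steel lid 135 x 300 x 10 mm lying on the tank, with a black knob in the middle, 30 mm tall over all (top 160 mm above the bench). Origin at the centre of its underside. Leave it.
- brass_weight: loose brass clock weight, 24 mm across and 34 mm tall, standing on the front edge of the deck. Origin at the centre of its underside. Leave it.
- oil_jar: loose amber oil jar with black cap, 28 mm across and 36 mm tall, standing on the front edge of the deck. Origin at the centre of its underside. Leave it.
- mug: white mug 80 mm across and 95 mm tall on the bench to the left. Origin at the centre of its underside. Leave it.
- screwdriver: screwdriver lying on the bench to the right. Leave it.
- clock_wheel: brass gear wheel 74 mm across, 23 mm tall with its arbor, lying on the bench to the left. Leave it.
- travel_clock: small brass clock, 86 x 101 x 125 mm tall, on the bench to the right. Leave it.

How it is judged:
On the way, in this order (a step that is already met when the one before it is completed fails the run):
1. the rocker is switched on (value of joint rocker above 0.36 rad), for 0.1 s.
2. the blue key is pressed home, with the rocker on (value of joint rocker above 0.36 rad and value of joint blue_key above 0.006 m), for 0.1 s.
3. the green key is pressed home, with the rocker on and the blue key down (all of step 2 and value of joint green_key above 0.006 m), for 0.1 s.
At the end, for the whole second after the job is handed in: The rocker is on (over 0.36 rad), the blue and green keys are down (over 6 of 8 mm), the red key is up (under 3 mm), and every loose thing is at rest within 20 mm of where it stood (all of step 3 and value of joint red_key below 0.003 m and distance of each of lid, brass_weight, oil_jar, mug, screwdriver, clock_wheel, travel_clock from where it was at the start of the episode below 0.02 m and linear speed of each of lid, brass_weight, oil_jar, mug, screwdriver, clock_wheel, travel_clock below 0.02 m/s); the robot touches nothing.
It fails at once if the blue key is pressed (over 3 mm) before the rocker is on (value of joint blue_key above 0.003 m and value of joint rocker below 0.36 rad).
It fails at once if the green key is pressed (over 3 mm) before the blue key is home (value of joint green_key above 0.003 m and value of joint blue_key below 0.006 m).
It fails at once if the red key is pressed (over 3 mm) (value of joint red_key above 0.003 m).
It fails at once if the lid, weight, oil jar, mug, screwdriver, gear wheel or small clock is lifted, carried or pushed more than 20 mm from where it stood (distance of any of lid, brass_weight, oil_jar, mug, screwdriver, clock_wheel, travel_clock from where it was at the start of the episode above 0.02 m).
It also fails if it takes over 40 s, if anything falls off the work surface, if the arm or the gripper's body presses on something with over 40 N, if the wrist force passes 120 N, or if a joint passes its speed limit or range.

## Robot

A 7-joint arm with a two-finger parallel gripper is mounted at the origin on the work surface. World frame = base frame: x ahead of the robot, y to its left, z up, the work surface at z = 0. Lengths are in m, angles in rad, forces in N, time in s.
With the tool pointing down it reaches from about 0.4 to 0.85 m from the base axis. Payload 10.4 kg.
Tool frame: the origin (TCP) lies at the very end of the fingers, on their centre line; the grasp point (between the pads) lies 19 mm behind it; z points along the fingers, y is the direction in which the jaws open and shut (so a half turn about z gives the same grasp; the last joint's range is limited). The gripper opens to 87 mm and grips with 3 to 60 N. Pads are 19 mm wide; open, the fingers measure 117 mm over their backs; the gripper's body (75 mm by 190 mm) begins 51 mm behind the grasp point.
Start: joints at [1.276, 0.332, -0.065, 1.46, 0.022, 1.35, -0.088], TCP at [0.168, -0.602, 0.223] pointing down, gripper open.
Joint ranges: [-2.6, 2.6], [-0.5, 2.12], [-1.47, 1.34], [0.16, 2.42], [-1.27, 4.41], [0.06, 2.06], [-2.6, 2.6]. Speed limits (rad/s): [2.22, 2.22, 2.79, 2.79, 3.14, 3.14, 3.14].

## Interface

Orientations are given as a unit quaternion [x, y, z, w].
In Python, from bench import read_state, camera, close_job, recognise, masks_of gives the robot as it stands.
- The arm moves only by the tool play_rows, never from a script. Its argument "moves" is a list of rows, each a list of 3 entries, a list of its own where there are three numbers: the shift along the tool's x, y, z in cm, then the turn, a rotation vector about the tool's x, y, z in rad, then the finger opening in cm, from 0 to 8.7. In form: [[[dx, dy, dz], [ax, ay, az], jaw], ...]. A call has 1 to 8 rows; each row is the pose to reach, as a shift and turn from the pose commanded when the call began, along the tool's axes at that moment; what a row does not reach only later rows make up. A row lasts 1/8 s, in which the tool goes at most 62.5 mm and 10.7 degrees, less where a joint would pass 70% of its speed; a pose out of reach is approached as far as the arm can. A call with a gripper value outside its range is refused whole. The fingers move at their own pace and stop on an object; "grip_force" is the grip in N (left out, the last holds). Time passes only in rows, so rows that repeat a pose let the fingers close. It gives the time, the measured TCP pose, the force and the opening at its end, in the units of the state.
- read_state(): the state, without advancing time (a new reading comes with each control period).
- camera(name): name is "scene" or "top" or "wrist"; returns a dict with "frame" (480x640x3 uint8, red, green, blue), "intrinsics" (3x3 intrinsics, pixels), "camera_from_world" (4x4, takes a point from world to camera coordinates). Camera axes: x right, y down, z forward; pixel columns grow to the right and rows downward; lengths in m; the calibration is good to about 2 mm. The wrist camera is an equidistant fisheye: a pixel r from the principal point sees the ray r / f radians off the axis. A picture is of the moment at which its call begins. There is no depth.
- close_job(): hands the job in, once; it reports no verdict.
Trained networks look in a picture, given as the dict that the camera call returned (one of the last four; its "shot" number tells which), for a name from the list of things; names that differ only in an ending like _2 or _b are one class to them, and where a whole thing is asked for, a point or a joint stands for the part that bears it (a point fixed in the world has none). Each returns a list of dicts, best first, with "conf" (0 to 1); they miss things now and then, are a little off and sometimes report something else, mostly with a low value. They report only what shows in the picture. A call takes as long as a camera call.
- recognise(picture, query): "at" ([column, row] in pixels, amid what is visible of it).
- masks_of(picture, query): "region" (480x640 bool, what is visible of it) and "at" ([column, row] in pixels, amid what is visible of it).
The state is a dict: "time": time; "joint_positions": joint angles; "joint_vel": joint speeds; "joint_torque": joint torques, N m; "ee_pos": TCP position; "eef_rot": TCP orientation; "ft_force": force on the tool from outside, world axes, zero at the start; "torque": the same for the moment, N m; "width": finger opening in m.
Only numpy, scipy, OpenCV 4.12 (cv2) and the standard library are available. Lean on these libraries where they do the work, as an engineer would, in place of code of your own. Each camera call takes 0.05 s, during which the arm holds its last target.

## Working session

There is one attempt and no reset: what is moved stays moved. The work goes in short steps, Python scripts to look and compute and a tool call to move; the robot and the scene stay as the last step left them, time stands still between calls to the robot, and variables do not carry over. Pictures are saved under pics/ and viewed, and the job is handed in when it is done.

Besides the shell and the picture viewer there is one more tool, called after ">>>" as name(argument=value, ...) on one line, values as JSON. play_rows: Moves the arm, as the interface text tells. Its arguments: {"type":"object","properties":{"moves":{"type":"array","items":{"type":"array"}},"grip_force":{"type":"number"}},"required":["moves"]}

```bash
mkdir -p pics; ls; cat > h.py <<'E'
import numpy as np,cv2
from bench import *
def save(c,n): cv2.imwrite('pics/'+n,c['frame'][:,:,::-1])
def ray(c,px,fish=False):
    K=np.array(c['intrinsics']);T=np.array(c['camera_from_world'])
    x=(px[0]-K[0,2])/K[0,0];y=(px[1]-K[1,2])/K[1,1]
    if fish:
        r=np.hypot(x,y);d=np.array([np.sin(r)*x/r,np.sin(r)*y/r,np.cos(r)]) if r>1e-9 else np.array([0,0,1.])
    else: d=np.array([x,y,1])
    R=T[:3,:3];o=-R.T@T[:3,3];d=R.T@d
    return o,d/np.linalg.norm(d)
def tri(rays):
    A=0;b=0
    for o,d in rays:
        P=np.eye(3)-np.outer(d,d);A=A+P;b=b+P@o
    p=np.linalg.solve(A,b)
    return p,[float(np.linalg.norm((np.eye(3)-np.outer(d,d))@(p-o))) for o,d in rays]
def atz(r,z): o,d=r; return o+d*(z-o[2])/d[2]
E
python3 - <<'E'
from h import *
s=read_state();print(s)
cs={n:camera(n) for n in('scene','top','wrist')}
for n,c in cs.items(): save(c,n+'0.png');print(n,np.round(c['intrinsics'],1).tolist(),np.round(c['camera_from_world'],3).tolist())
for q in ['rocker_press','blue_key_top','green_key_top','red_key_top','brass_weight','oil_jar','lid','mug','screwdriver','clock_wheel','travel_clock','cleaner']:
    d={}
    for n in cs:
        r=recognise(cs[n],q); d[n]=[(np.round(x['at'],1).tolist(),round(x['conf'],2)) for x in r[:2]]
    print(q,d)
    if d['scene'] and d['top']:
        p,e=tri([ray(cs['scene'],d['scene'][0][0]),ray(cs['top'],d['top'][0][0])]);print('   ',p.round(4),np.round(e,4))
E
```

```text
pics
{'time': 0.0, 'joint_positions': array([ 1.2763933 ,  0.33286764, -0.06466871,  1.46097353,  0.02164572,
        1.34989797, -0.0884779 ]), 'joint_vel': array([-0.0008439 , -0.00206001, -0.00130453, -0.00010633, -0.00109811,
        0.00065512,  0.0009144 ]), 'joint_torque': array([-9.56452436e-05, -6.23257470e+01,  2.42417562e-02, -3.89893055e+01,
       -6.14387915e-02,  3.98320402e-02,  1.47364744e-04]), 'ee_pos': array([ 0.1676456 , -0.60168072,  0.22174114]), 'eef_rot': array([ 9.90777691e-01,  1.35495541e-01, -1.58990495e-04, -7.07559202e-04]), 'ft_force': array([-0.37283703,  0.40766623,  0.51299243]), 'torque': array([-0.01232104, -0.0654515 , -0.03082421]), 'width': 0.08698930441531233}
scene [[524.5, 0.0, 305.9], [0.0, 524.5, 237.6], [0.0, 0.0, 1.0]] [[0.034, 0.999, 0.007, -0.02], [0.834, -0.024, -0.552, -0.377], [-0.551, 0.024, -0.834, 1.834], [0.0, 0.0, 0.0, 1.0]]
top [[548.7, 0.0, 318.1], [0.0, 548.7, 238.7], [0.0, 0.0, 1.0]] [[-0.015, -1.0, 0.012, 0.004], [-0.99, 0.013, -0.143, 0.536], [0.143, -0.014, -0.99, 1.32], [0.0, 0.0, 0.0, 1.0]]
wrist [[371.6, 0.0, 317.3], 
[... 1195 characters left out ...]
0069]
screwdriver {'scene': [([174.6, 193.7], 0.66)], 'top': [([489.8, 343.9], 0.92), ([343.3, 257.9], 0.36)], 'wrist': [([178.3, 70.9], 0.77)]}
    [ 0.2723 -0.4173  0.0032] [0.0089 0.0089]
clock_wheel {'scene': [([462.0, 268.1], 0.62), ([284.0, 287.6], 0.46)], 'top': [([138.6, 226.6], 0.89), ([278.6, 252.8], 0.31)], 'wrist': []}
    [0.5777 0.4506 0.0095] [0.0015 0.0015]
travel_clock {'scene': [([153.9, 263.0], 0.96)], 'top': [([487.0, 221.7], 0.76), ([316.2, 225.2], 0.59)], 'wrist': []}
    [ 0.5688 -0.4197  0.066 ] [0.0022 0.0022]
cleaner {'scene': [([294.8, 261.7], 0.79), ([440.4, 200.4], 0.72)], 'top': [([333.0, 233.9], 0.71)], 'wrist': []}
    [ 0.5503 -0.0364  0.0243] [0.0053 0.0053]
```

```bash
python3 - <<'E'
import cv2
a=cv2.imread('pics/scene0.png')[190:340,190:390];b=cv2.imread('pics/top0.png')[130:290,230:430]
cv2.imwrite('pics/s_crop.png',cv2.resize(a,None,fx=4,fy=4,interpolation=cv2.INTER_CUBIC))
cv2.imwrite('pics/t_crop.png',cv2.resize(b,None,fx=3.75,fy=3.75,interpolation=cv2.INTER_CUBIC))
E
```

```text
(no output)
```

View pics/s_crop.png

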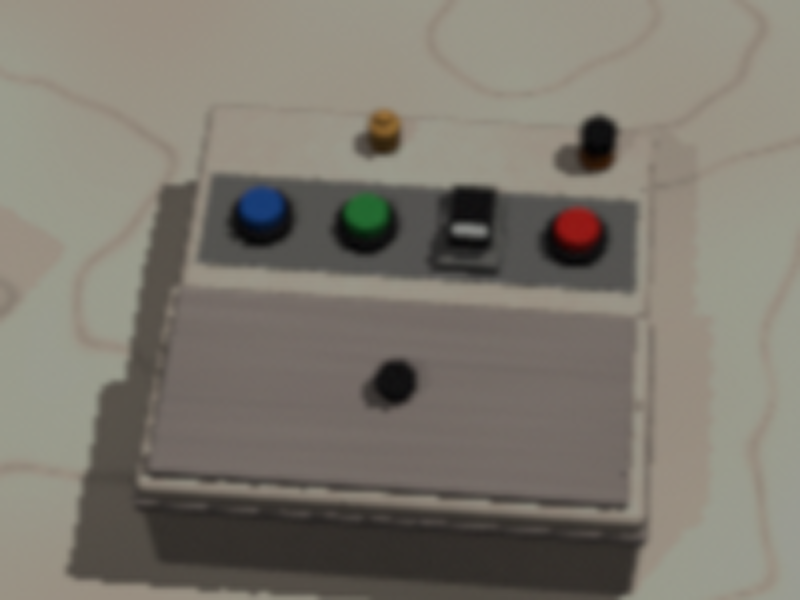

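View pics/t_crop.png

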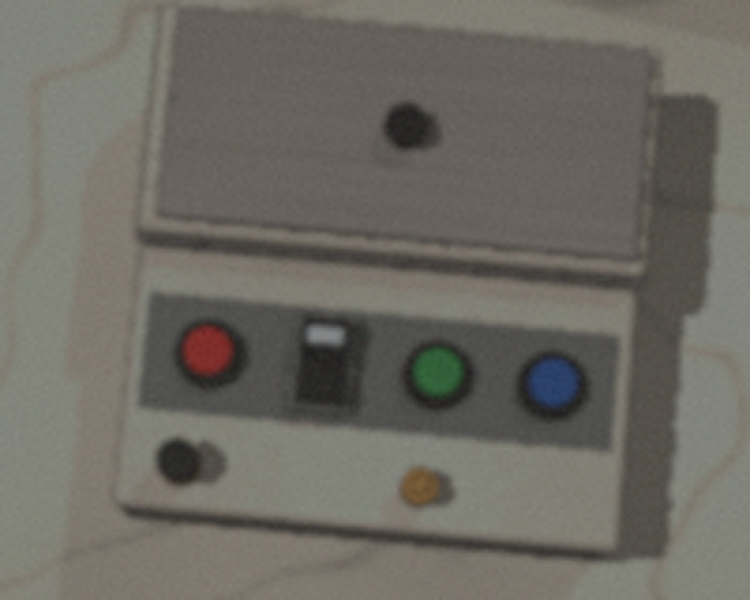

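View pics/top0.png

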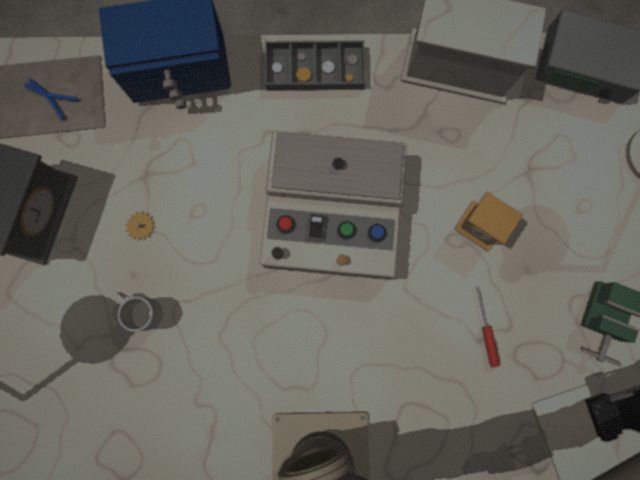

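The top view shows, left to right: red (286,223), rocker with white mark (317,219), green (347,229) and blue (377,232). The oil jar is at (278,253) and the brass weight at (342,260), both in front of the row. Next I measure the points by colour in both views.

```bash
cat > m.py <<'E'
from h import *
def blob(c,col,box):
    f=c['frame'].astype(float);r,g,b=f[...,0],f[...,1],f[...,2]
    m={'red':(r>1.8*g)&(r>1.8*b)&(r>70),'green':(g>1.4*r)&(g>1.3*b)&(g>50),'blue':(b>1.5*r)&(b>1.2*g)&(b>70),'white':(np.minimum(r,b)>125)}[col].copy()
    x0,x1,y0,y1=box;mm=np.zeros_like(m);mm[y0:y1,x0:x1]=m[y0:y1,x0:x1]
    n,l,s,ce=cv2.connectedComponentsWithStats(mm.astype(np.uint8))
    if n<2:return None
    k=1+np.argmax(s[1:,4]);return ce[k],int(s[k,4])
E
python3 - <<'E'
from m import *
S=camera('scene');T=camera('top')
P={}
for col,bs,bt in [('red',(320,350,235,260),(270,300,210,240)),('green',(270,295,230,255),(335,360,215,245)),('blue',(245,268,230,255),(363,390,218,247)),('white',(301,314,243,252),(308,326,214,224))]:
    a=blob(S,col,bs);b=blob(T,col,bt)
    print(col,a,b)
    if a and b:
        p,e=tri([ray(S,a[0]),ray(T,b[0])]);P[col]=p
        print('  ',p.round(4),np.round(e,4),'z-fixed',atz(ray(S,a[0]),.124 if col!='white' else .13).round(4),atz(ray(T,b[0]),.124 if col!='white' else .13).round(4))
E
```

```text
red (array([333.96629213, 246.21348315]), 89) (array([284.91366906, 223.        ]), 139)
   [0.5625 0.075  0.1208] [0.001 0.001] z-fixed [0.5646 0.0757 0.124 ] [0.5619 0.0739 0.124 ]
green (array([281.33333333, 242.57777778]), 90) (array([346.39041096, 228.68493151]), 146)
   [ 0.547  -0.068   0.1216] [0.0012 0.0012] z-fixed [ 0.5487 -0.0667  0.124 ] [ 0.5465 -0.069   0.124 ]
blue (array([254.97530864, 240.66666667]), 81) (array([377.0703125, 231.4375   ]), 128)
   [ 0.5394 -0.1395  0.1226] [0.001 0.001] z-fixed [ 0.5404 -0.1384  0.124 ] [ 0.5391 -0.1403  0.124 ]
white (array([307., 247.]), 5) (array([316.        , 218.66666667]), 9)
   [0.5698 0.0019 0.1316] [0.0004 0.0004] z-fixed [0.5688 0.0024 0.13  ] [0.5701 0.0014 0.13  ]
```

The fit holds: red to blue is 216 mm, the yaw is about -0.107 rad, and the mark sits 14.5 mm beyond the pivot. Next I work out the transit.

```bash
cat > mv.py <<'E'
from h import *
from scipy.spatial.transform import Rotation as Rn
def need(p,yaw=-0.107):
    s=read_state();R=Rn.from_quat(s['eef_rot'])
    X=np.array([np.cos(yaw),np.sin(yaw),0]);Z=np.array([0,0,-1.]);Y=np.cross(Z,X)
    Rt=Rn.from_matrix(np.c_[X,Y,Z])
    print('t',s['time'],'pos',s['ee_pos'].round(4),'F',s['ft_force'].round(1),'w',round(s['width'],4))
    print('shift cm',(R.inv().apply(np.array(p)-s['ee_pos'])*100).round(2),'rot',(R.inv()*Rt).as_rotvec().round(3))
E
python3 -c "
from mv import *
need([.572,.002,.20])"
```

```text
t 2.05 pos [ 0.1678 -0.6021  0.2226] F [-0.2  0.6 -0.6] w 0.0869
shift cm [ 55.15 -47.34   2.25] rot [ 0.    -0.     0.379]
```

>>> play_rows(moves=[[[4.6,-3.9,0],[0,0,0],0],[[9.2,-7.9,0],[0,0,0.1],0],[[13.8,-11.8,0],[0,0,0.2],0],[[18.4,-15.8,0],[0,0,0.3],0],[[23,-19.7,0],[0,0,0.379],0],[[27.6,-23.7,0],[0,0,0.379],0],[[32.2,-27.6,0],[0,0,0.379],0],[[36.8,-31.6,0],[0,0,0.379],0]], grip_force=20)

```text
time: 3.05
ee_pos: [0.4383, -0.1973, 0.2229]
eef_rot: [0.999, -0.054, 0.0, 0.0]
ft_force: [1.1, -0.2, -0.1]
width: 0.0151
```

```bash
python3 -c "
from mv import *
need([.572,.002,.20])"
```

```text
t 3.05 pos [ 0.4383 -0.1973  0.2229] F [ 1.1 -0.2 -0.1] w 0.0151
shift cm [ 11.15 -21.25   2.29] rot [ 0.001 -0.001 -0.   ]
```

>>> play_rows(moves=[[[2.8,-5.3,0],[0,0,0],0],[[5.6,-10.6,0.5],[0,0,0],0],[[8.4,-15.9,1],[0,0,0],0],[[11.1,-21.2,2.3],[0,0,0],0],[[11.1,-21.2,2.3],[0,0,0],0],[[11.1,-21.2,2.3],[0,0,0],0],[[11.1,-21.2,2.3],[0,0,0],0]])

```text
time: 3.92
ee_pos: [0.5704, -0.0016, 0.1999]
eef_rot: [0.999, -0.055, 0.0, 0.0]
ft_force: [0.4, -0.4, 0.1]
width: 0.0005
```

```bash
python3 - <<'E'
from mv import *
need([.572,.002,.15])
T=camera('top');W=camera('wrist');save(W,'w1.png')
for z,n in((.124,'k'),):
  for q in('blue_key_top','green_key_top','red_key_top','rocker_press'):
    for x in recognise(W,q)[:2]: print(q,np.round(x['at'],1),round(x['conf'],2),atz(ray(W,x['at'],True),z).round(4))
E
```

```text
t 3.925 pos [ 0.5704 -0.0016  0.1999] F [ 0.4 -0.4  0.1] w 0.0005
shift cm [ 0.12 -0.38  4.99] rot [ 0.001 -0.001 -0.003]
blue_key_top [501.3 261.7] 0.82 [ 0.5435 -0.1345  0.124 ]
blue_key_top [213.1 256.7] 0.38 [0.5712 0.0714 0.124 ]
green_key_top [413.8 255.3] 0.63 [ 0.557  -0.0662  0.124 ]
red_key_top [211.3 253.6] 0.92 [0.5735 0.0723 0.124 ]
```

View pics/w1.png

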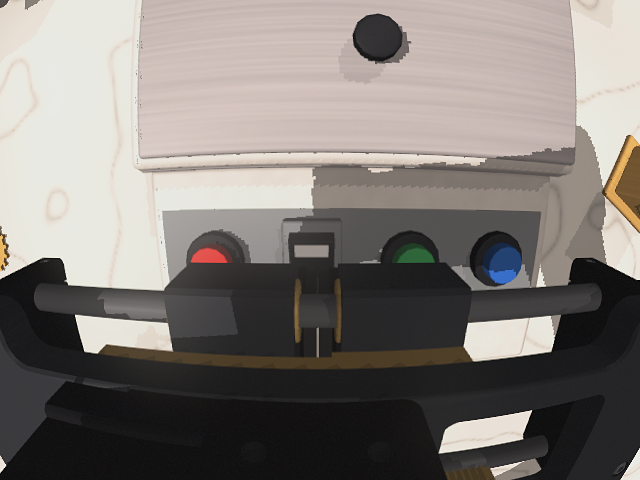

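The wrist view shows the white mark at (311,251) straight ahead of the closed fingers. Red (211,255), green (414,255) and blue (501,262) lie well to the sides. I lower onto the mark.

>>> play_rows(moves=[[[0.1,-0.35,3],[0,0,0],0],[[0.1,-0.35,5.5],[0,0,0],0],[[0.1,-0.35,6.3],[0,0,0],0],[[0.1,-0.35,6.8],[0,0,0],0],[[0.1,-0.35,7.2],[0,0,0],0],[[0.1,-0.35,7.5],[0,0,0],0],[[0.1,-0.35,7.7],[0,0,0],0]])

```text
time: 5.1
ee_pos: [0.5727, 0.0035, 0.1233]
eef_rot: [0.999, -0.054, 0.001, -0.0]
ft_force: [2.1, -1.1, 19.0]
width: 0.0001
```

>>> play_rows(moves=[[[0,0,0.1],[0,0,0],0],[[0,0,0.1],[0,0,0],0],[[0,0,-1],[0,0,0],0],[[0,0,-3],[0,0,0],0],[[0,0,-5],[0,0,0],0],[[-2,7,-5],[0,0,0],0],[[-2,12,-5],[0,0,0],0]])

```text
time: 5.98
ee_pos: [0.5384, -0.1144, 0.1738]
eef_rot: [0.999, -0.052, 0.0, 0.0]
ft_force: [1.3, 0.1, -0.4]
width: 0.0004
```

```bash
python3 - <<'E'
from mv import *
need([.5395,-.1395,.15])
W=camera('wrist');save(W,'w2.png')
T=camera('top');S=camera('scene')
cv2.imwrite('pics/t2.png',cv2.resize(T['frame'][190:270,260:400,::-1],None,fx=5,fy=5,interpolation=2))
cv2.imwrite('pics/s2.png',cv2.resize(S['frame'][220:270,230:350,::-1],None,fx=6,fy=6,interpolation=2))
E
```

```text
t 5.975 pos [ 0.5384 -0.1144  0.1738] F [ 1.3  0.1 -0.4] w 0.0004
shift cm [0.37 2.49 2.38] rot [ 0.    -0.     0.002]
```

View pics/w2.png

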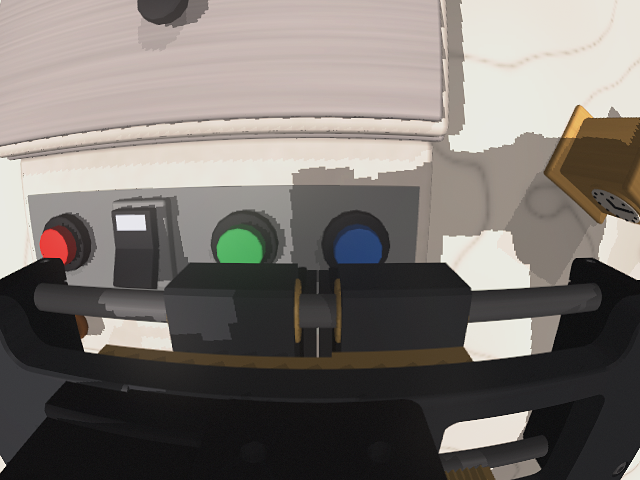

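View pics/s2.png

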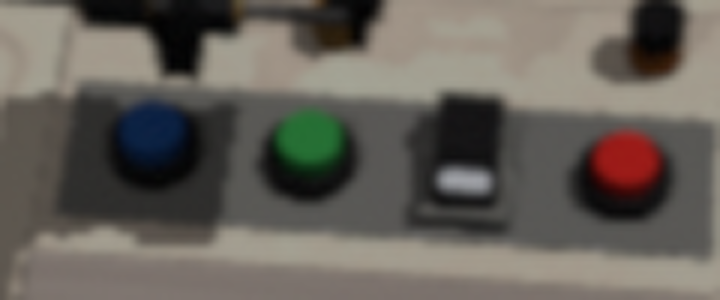

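The wrist view now shows the rocker's far half flat, with the mark at (131,222), and the 19 N stop came at z 0.123, so it is on. Next is blue.

>>> play_rows(moves=[[[0.35,2.5,0],[0,0,0],0],[[0.35,2.5,2],[0,0,0],0],[[0.35,2.5,4],[0,0,0],0],[[0.35,2.5,4.8],[0,0,0],0],[[0.35,2.5,5.2],[0,0,0],0],[[0.35,2.5,5.5],[0,0,0],0],[[0.35,2.5,5.75],[0,0,0],0],[[0.35,2.5,5.75],[0,0,0],0]])

```text
time: 7.12
ee_pos: [0.5406, -0.1386, 0.1163]
eef_rot: [0.999, -0.053, 0.001, 0.0]
ft_force: [-3.9, 3.2, 9.5]
width: 0.0002
```

>>> play_rows(moves=[[[0,0,0.15],[0,0,0],0],[[0,0,0.3],[0,0,0],0],[[0,0,0.3],[0,0,0],0]])

```text
time: 7.5
ee_pos: [0.5408, -0.1386, 0.1158]
eef_rot: [0.999, -0.053, 0.001, 0.001]
ft_force: [-14.7, 5.9, 33.4]
width: 0.0006
```

Blue stopped hard at z 0.116, so it is home. I lift and move over green.

>>> play_rows(moves=[[[0,0,-1],[0,0,0],0],[[0,0,-3.5],[0,0,0],0],[[0,0,-5.5],[0,0,0],0],[[0,-4,-5.5],[0,0,0],0],[[0,-7.2,-5.5],[0,0,0],0],[[0,-7.2,-5.5],[0,0,0],0],[[0,-7.2,-5.5],[0,0,0],0]])

```text
time: 8.38
ee_pos: [0.5477, -0.0683, 0.167]
eef_rot: [0.999, -0.054, 0.0, 0.0]
ft_force: [-0.9, -0.9, 0.7]
width: 0.0007
```

```bash
python3 - <<'E'
from mv import *
need([.547,-.068,.115])
W=camera('wrist');save(W,'w3.png')
E
```

```text
t 8.375 pos [ 0.5477 -0.0683  0.167 ] F [-0.9 -0.9  0.7] w 0.0007
shift cm [-0.07 -0.03  5.2 ] rot [ 0.001 -0.    -0.001]
```

View pics/w3.png

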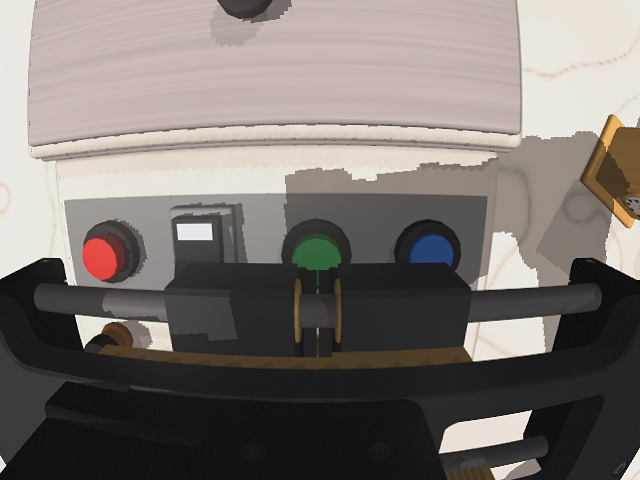

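Green is straight ahead at (316,252), and blue (430,252) sits lower in its bezel than before. I press green.

>>> play_rows(moves=[[[0,0,2],[0,0,0],0],[[0,0,3.5],[0,0,0],0],[[0,0,4.2],[0,0,0],0],[[0,0,4.7],[0,0,0],0],[[0,0,5.1],[0,0,0],0],[[0,0,5.3],[0,0,0],0],[[0,0,5.4],[0,0,0],0],[[0,0,5.4],[0,0,0],0]])

```text
time: 9.43
ee_pos: [0.548, -0.0677, 0.1159]
eef_rot: [0.999, -0.054, 0.001, 0.001]
ft_force: [-13.1, -0.3, 27.9]
width: 0.0007
```

Green is at its stop (0.116, 28 N). I retreat straight up, then move away to check.

>>> play_rows(moves=[[[0,0,-1],[0,0,0],0],[[0,0,-4],[0,0,0],0],[[0,0,-8],[0,0,0],0],[[0,0,-12],[0,0,0],0],[[-6,0,-13],[0,0,0],0],[[-12,0,-13],[0,0,0],0],[[-12,0,-13],[0,0,0],0],[[-12,0,-13],[0,0,0],0]])

```text
time: 10.42
ee_pos: [0.4291, -0.0547, 0.2437]
eef_rot: [0.999, -0.054, 0.001, 0.0]
ft_force: [0.3, -0.1, 0.0]
width: 0.0004
```

```bash
python3 - <<'E'
from mv import *
from m import blob
need([.547,-.068,.115])
W=camera('wrist');save(W,'w4.png')
S=camera('scene');T=camera('top');save(T,'t4.png')
cv2.imwrite('pics/s4.png',cv2.resize(S['frame'][190:340,190:390,::-1],None,fx=4,fy=4,interpolation=2))
for col,b in [('red',(320,350,235,260)),('green',(270,295,230,255)),('blue',(245,268,230,255))]: print(col,blob(S,col,b))
for q in ['lid','oil_jar','brass_weight','mug','screwdriver','clock_wheel','travel_clock']:
  for n,c in (('S',S),('T',T)): print(q,n,[np.round(x['at'],1).tolist() for x in recognise(c,q)[:1]])
E
```

```text
t 10.425 pos [ 0.4291 -0.0547  0.2437] F [ 0.3 -0.1  0. ] w 0.0004
shift cm [11.84  0.05 12.89] rot [ 0.001 -0.002 -0.   ]
red (array([333.96629213, 246.21348315]), 89)
green (array([281.24210526, 243.70526316]), 95)
blue (array([255.14285714, 242.10714286]), 84)
lid S [[285.1, 287.7]]
lid T [[337.8, 164.8]]
oil_jar S []
oil_jar T [[275.3, 251.3]]
brass_weight S [[283.4, 222.8]]
brass_weight T []
mug S [[441.5, 199.4]]
mug T [[141.9, 313.3]]
screwdriver S [[170.3, 195.9]]
screwdriver T [[489.3, 342.4]]
clock_wheel S [[462.1, 268.6]]
clock_wheel T [[140.3, 227.3]]
travel_clock S [[156.0, 261.2]]
travel_clock T [[485.9, 223.8]]
```

View pics/w4.png

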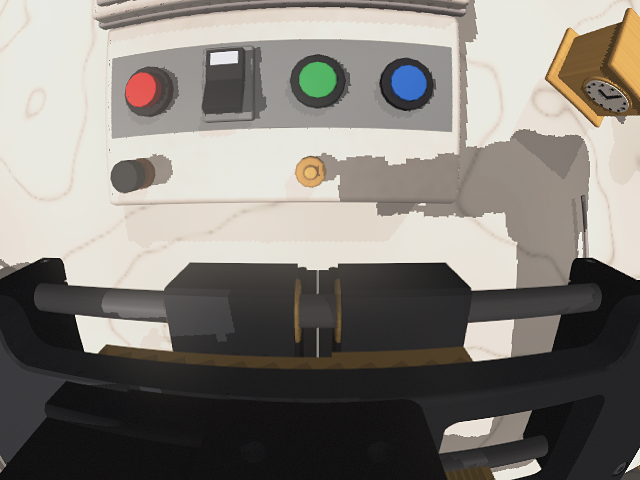

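View pics/s4.png

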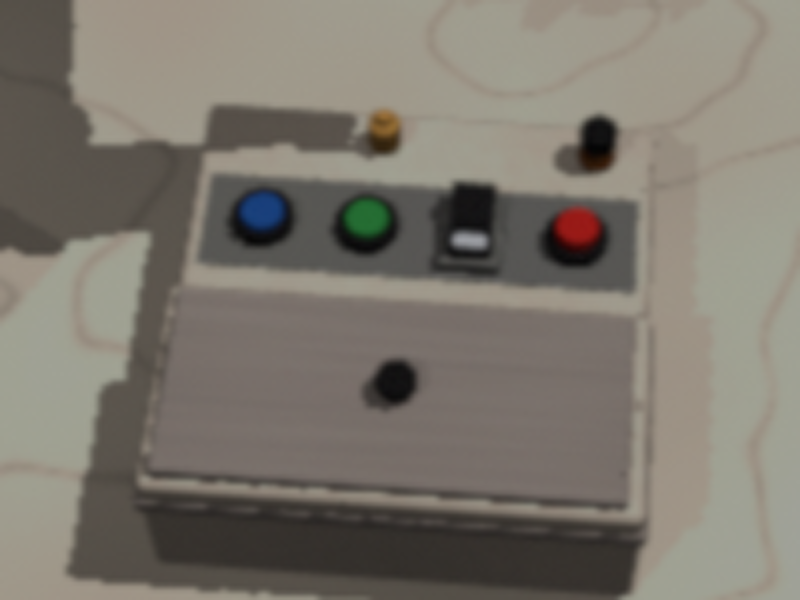

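Both caps now sit lower: green moved down 1.1 px in the scene image and blue 1.4 px. Red moved 0 px, the mark lies level, and the weight, jar and lid are unmoved. I hand in.

```bash
python3 -c "
from bench import *
print(close_job())"
```

```text
the job is handed in; nothing more can be done
None
```

I switched the rocker on, then pressed the blue key and then the green key, and handed the job in at about 10.5–11.5 s. No verdict was reported.

| Control | Fingertips stopped at | Expected height | Force |
|---|---|---|---|
| Rocker | z 0.123 m | 0.123 m | 19 N |
| Blue key | z 0.116 m | 0.116 m | 33 N |
| Green key | z 0.116 m | 0.116 m | 28 N |

- **Final pictures:** the rocker's marked half lies level. In the scene view the blue cap sits 1.4 px lower and the green 1.1 px lower; a full 8 mm press should give about 1.6 px. The red cap had not moved.
- **Loose things:** the weight, jar and lid look unmoved. The mug, screwdriver, gear wheel and clock were found again within about 4 px of where they were. The arm was clear and read no force.
- **Missed or disagreeing:** the recogniser missed the jar in the scene view and the weight in the top view, but the wrist and scene pictures show both standing. Early on it confused the keys and the rocker, so I located the keys and the mark by colour in two views. The key heights came out 1–3 mm below the stated 124 mm and the mark about 2 mm above its stated height.

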